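# Build up the roller spindle and snap it shut

### The arm

A 6-joint arm with a two-finger parallel gripper is mounted at the origin on the work surface. World frame = base frame: x ahead of the robot, y to its left, z up, the work surface at z = 0. Lengths are in m, angles in rad, forces in N, time in s.
With the tool pointing down it reaches from about 0.25 to 0.775 m from the base axis. Payload 4 kg.
Tool frame: the origin (TCP) lies on the centre line of the jaws, within the pads' length; the fingertips stand 17 mm ahead of it and the grasp point (between the pads) lies 2 mm behind it; z points along the fingers, y is the line along which they close (so a half turn about z gives the same grasp; the last joint's range is limited). The gripper opens to 94 mm and grips with 3 to 60 N. Pads are 16 mm wide; open, the fingers measure 119 mm over their backs; the gripper's body (75 mm by 177 mm) begins 78 mm behind the grasp point.
Start: joints at [-0.103, 0.087, 1.371, -0, 1.684, -0.103], TCP at [0.55, -0, 0.223] pointing down, gripper open.
Joint ranges: [-3.1, 3.1], [-0.76, 2.03], [0.27, 2.55], [-1.08, 4.22], [0.17, 2.65], [-2.57, 2.57]. Speed limits (rad/s): [2.79, 2.79, 3.14, 3.14, 3.14, 3.14].

### API

Orientations are given as [roll, pitch, yaw] about the fixed x, y, z axes, in that order (R = Rz(yaw) Ry(pitch) Rx(roll)).
In Python, from bench import robot gives the robot as it stands.
- The arm moves only by the tool servo_tool, never from a script. Its argument "plan" is a list of rows, each a list of 7 numbers: the shift along the tool's x, y, z normalised to -1 to 1, where 1 is 0.1 m, then the turn, a rotation vector about the tool's x, y, z normalised to -1 to 1, where 1 is pi/2 rad, then the finger opening in mm, from 0 to 94. In form: [[x, y, z, ax, ay, az, gripper], ...]. A call has 1 to 12 rows; each row is the pose to reach, as a shift and turn from the pose commanded when the call began, along the tool's axes at that moment; what a row does not reach only later rows make up. A row lasts 1/12 s, in which the tool goes at most 41.7 mm and 7.16 degrees, less where a joint would pass 70% of its speed; a pose out of reach is approached as far as the arm can. A call with a number of a shift or a turn outside -1 to 1 is refused whole. A call with a gripper value outside its range is refused whole. The fingers move at their own pace and stop on an object; the grip force is fixed at half the most. Time passes only in rows, so rows that repeat a pose let the fingers close. It gives the time, the measured TCP pose, the force, the opening and the grip force at its end, in the units of the state.
- robot.get_obs(): the state, without advancing time (a new reading comes with each control period).
- robot.snapshot(name): name is "scene" or "side" or "wrist"; returns the picture (480x640x3 uint8, red, green, blue); there is no depth.
- robot.camera_params(name): a dict with "camera_matrix" (3x3 intrinsics, pixels), "rvec" (rotation vector, rad) and "tvec" (3), from world to camera coordinates, as OpenCV has them; the wrist camera has in their place "tool_from_camera" (4x4, takes a point from camera to tool coordinates, whose origin is the TCP and whose axes are the flange's). Camera axes: x right, y down, z forward; pixel columns grow to the right and rows downward; lengths in m; the calibration is good to about 2 mm. The wrist camera is an equidistant fisheye: a pixel r from the principal point sees the ray r / f radians off the axis. A picture is of the moment at which its call begins: read the wrist's pose just before it. camera_params takes no time and is no camera call.
- robot.close_job(): hands the job in; it is judged then, once.
Trained networks look in the newest picture that a camera, given by its name, has taken for a name from the list of things; names that differ only in an ending like _2 or _b are one class to them, and where a whole thing is asked for, a point or a joint stands for the part that bears it (a point fixed in the world has none). Each returns a list of dicts, best first, with "conf" (0 to 1); they miss things now and then, are a little off and sometimes report something else, mostly with a low value. They report only what shows in the picture. A call takes as long as a camera call.
- robot.find_in(thing, camera): "extent" ([centre column, centre row, width, height] in pixels, round what is visible of it).
The state is a dict: "time": time; "joint_positions": joint angles; "qvel": joint speeds; "joint_torque": joint torques, N m; "tool_pos": TCP position; "ee_rot": TCP orientation; "wrist_force": force on the tool from outside, world axes, zero at the start; "wrist_torque": the same for the moment, N m; "width": finger opening in m; "finger_force": force on a finger pad.
Only numpy, scipy, OpenCV 4.12 (cv2) and the standard library are available. Lean on these libraries where they do the work, as an engineer would, in place of code of your own. Each camera call takes 0.05 s, during which the arm holds its last target. There are 200 camera calls.

### The job

Put the leather-creasing roller's spindle back together: slide the long spacer sleeve down over the upright spindle onto the roller and let go of it, then put the thick narrow washer on top of it and press the stack down slowly and gently against its spring until the two spring catches on the spindle snap out over the washer and hold everything clamped. Never press hard; let go at the end, and leave the other things on the bench where they are.

Things in the scene. Friction and masses are not known exactly. Their poses are not given: they have to be found in the camera images.
- head: Roller head, bolted down. Origin: bench level, on the axis of its vertical spindle (z up). Green base plate 110 (x) x 80 (y) x 14 mm, boss 42 mm across up to 32 mm high, steel spindle 16 mm thick above it. The spindle with all it carries is locked 0 to 24 mm higher than the three '_low' points below say: differs each time and is NOT measured. Over 25 N on stack or head does damage.
- tip_low (a point): Point on the spindle's axis at its tip, if it stood at its lowest (129 mm above the bench; truly 129 to 153). Tip tapered from 16 to 8 mm over its top 12 mm.
- roller_low (a point): Point on the axis at the top face of the knurled roller already on the spindle, if at its lowest (70 mm; truly 70 to 94). Roller 44 mm across, 22 mm high, carried by a damped spring: begins at 3 N, adds 1.5 N per mm (and 1 N per 10 mm/s), solid after 14 mm (24 N). Sleeve and washer stack on this face.
- catch_low (a point): Point on the axis at the flat underside of the two brass spring catches, if at its lowest (101 mm; truly 101 to 125). They stick out on the head's -x and +x sides, 23 mm across, and slope in to the spindle 14 mm higher. A ring pushed down presses them in (3 to 6 N, plus rubbing); they snap out above it. The resting stack's top is 5 mm above this: push it down 5 to 6 mm (11 N plus 2 to 3 N rubbing).
- sleeve: Long spacer sleeve, plain steel ring 30 mm outside, 18 mm bore, 26 mm high, standing on the bench. Origin: centre of its underside, z up along the bore. Loose, 65 to 125 g.
- sleeve_mid (a point): Centre of the long sleeve, half-way up (13 mm above its underside).
- washer: Thick narrow washer, plain steel ring 38 mm outside, 18 mm bore, 10 mm thick, lying flat on the bench. Origin: centre of its underside, z up along the bore. Loose, 50 to 100 g.
- washer_mid (a point): Centre of the thick washer, half-way up (5 mm above its underside).
- short_sleeve_mid (a point): Not needed: shorter sleeve, 30 mm outside, 18 mm bore, only 14 mm high. Point: its centre, half-way up.
- wide_washer_mid (a point): Not needed: wide washer, 50 mm outside, small 11 mm hole, 7 mm thick. Point: its centre, half-way up.
- jar: Bystander: glass jar, 60 mm across, 60 mm high. Origin: centre of its underside.
- spool: Bystander: black thread spool, 48 mm across, 65 mm high. Origin: centre of its underside.
- slicker: Bystander: standing wooden edge slicker, 40 mm across, 95 mm high. Origin: centre of its underside.
- hammer: Bystander: hammer lying beyond the head, 260 mm long, along its own x. Origin: mid-length, at bench level.
- awl: Bystander: awl with a dark wooden handle lying on the bench, 150 mm long, along its own x. Origin: mid-length, at bench level.

How it is judged:
On the way:
1. the long sleeve is on the spindle, down past the catches, let go of, and the washer is not on yet (horizontal distance between sleeve_mid and head below 0.004 m and height (world z) of sleeve_mid below 0.114 m and contact force between sleeve and the fingers below 0.3 N and horizontal distance between washer_mid and head above 0.04 m), for 0.2 s.
At the end, for the whole second after the job is handed in: Sleeve, then washer on the spindle (within 4 mm of its axis), washer flat within 0.15 rad on top of the sleeve (centres 15.5 to 20.5 mm apart), both at rest and let go, clamped by the catches: over 3 N between washer and sleeve with nothing else pressing (horizontal distance between each of sleeve_mid, washer_mid and head below 0.004 m and distance between washer_mid and sleeve_mid between 0.0155 and 0.0205 m and z of washer_mid in the frame of head above 0.085 m and (angle between washer's own z axis and vertical below 0.15 rad or angle between washer's own z axis and vertical above 2.99 rad) and contact force between washer and sleeve above 3 N and linear speed of each of washer, sleeve below 0.02 m/s); the robot touches nothing.
It fails at once if the stack or the head is pressed with more than 25 N (contact force between any of sleeve, the fingers and head above 25 N or contact force between washer and sleeve above 25 N).
It fails at once if another thing on the bench is shifted by more than 30 mm (distance of any of short_sleeve_mid, wide_washer_mid, jar, spool, slicker, hammer, awl from where it was at the start of the episode above 0.03 m).
It also fails if it takes over 58 s, if anything falls off the work surface, if the arm or the gripper's body presses on something with over 40 N, if the wrist force passes 120 N, or if a joint passes its speed limit or range.

## Working session

There is one attempt and no reset: what is moved stays moved. The work goes in short steps, Python scripts to look and compute and a tool call to move; the robot and the scene stay as the last step left them, time stands still between calls to the robot, and variables do not carry over. Pictures are saved under pics/ and viewed, at most 10 in all, crops included, and the job is handed in when it is done.

Besides the shell and the picture viewer there is one more tool, called after "Request:" as name(argument=value, ...), one argument or row to a line, values as JSON. servo_tool: Moves the arm, as the interface text tells. Scaled input: -1 to 1 covers 0.1 m each way for a shift and pi/2 rad each way for a turn. Its arguments: {"type":"object","properties":{"plan":{"type":"array","items":{"type":"array","items":{"type":"number"}}}},"required":["plan"]}

```bash
mkdir -p pics; ls; cat > h.py <<'E'
import numpy as np, cv2
from bench import robot
from scipy.spatial.transform import Rotation as R
def cam(n):
    p=robot.camera_params(n); return p
def ray(n,u,v):
    p=cam(n);K=np.array(p["camera_matrix"])
    if n=="wrist":
        o=robot.get_obs();T=np.array(p["tool_from_camera"])
        x=(u-K[0,2])/K[0,0];y=(v-K[1,2])/K[1,1];r=np.hypot(x,y)
        d=np.array([x/r*np.sin(r),y/r*np.sin(r),np.cos(r)]) if r>1e-9 else np.array([0,0,1.])
        W=R.from_euler('xyz',o["ee_rot"]).as_matrix() if np.size(o["ee_rot"])==3 else np.array(o["ee_rot"])
        return np.array(o["tool_pos"])+W@T[:3,3], W@T[:3,:3]@d
    M,_=cv2.Rodrigues(np.array(p["rvec"],float));t=np.array(p["tvec"],float).ravel()
    return -M.T@t, M.T@(np.linalg.inv(K)@[u,v,1])
def hit(n,u,v,z):
    c,d=ray(n,u,v);return c+d*(z-c[2])/d[2]
def snap(n,f):
    im=robot.snapshot(n);cv2.imwrite(f"pics/{f}.png",cv2.cvtColor(im,cv2.COLOR_RGB2BGR));return im
E
python3 - <<'E'
from h import *
np.set_printoptions(precision=4,suppress=True)
print(robot.get_obs())
for n in ("scene","side","wrist"):
    snap(n,n+"0"); print(n,cam(n))
    for t,z in dict(head=.03,sleeve_mid=.013,washer_mid=.005,short_sleeve_mid=.007,wide_washer_mid=.0035,jar=.03,spool=.03,slicker=.045,hammer=.01,awl=.01).items():
        r=robot.find_in(t,n)[:2]
        for q in r: print(t,[round(x) for x in q["extent"]],round(q["conf"],2),hit(n,*q["extent"][:2],z))
E
```

```text
pics
{'time': 0.0, 'joint_positions': array([-0.1031,  0.088 ,  1.3722,  0.    ,  1.6836, -0.1031]), 'qvel': array([ 0.0016,  0.0019, -0.0003,  0.0011,  0.0003, -0.0003]), 'joint_torque': array([  0.0013, -34.0183, -30.2424,   0.0718,   0.033 ,  -0.0001]), 'tool_pos': array([0.5495, 0.0001, 0.2213]), 'ee_rot': array([-3.1394, -0.0002,  1.5708]), 'wrist_force': array([ 0.1585, -0.9749,  0.358 ]), 'wrist_torque': array([ 0.0195, -0.0068, -0.0324]), 'finger_force': 0.0, 'width': 0.09393917020860104}
scene {'camera_matrix': array([[453.2575,   0.    , 312.6824],
       [  0.    , 453.2575, 244.0376],
       [  0.    ,   0.    ,   1.    ]]), 'rvec': array([ 0.7375,  2.517 , -1.2021]), 'tvec': array([ 0.46  , -0.1065,  1.1772])}
head [320, 247, 60, 64] 0.76 [ 0.495  -0.0543  0.03  ]
sleeve_mid [413, 334, 20, 20] 0.53 [0.4786 0.2254 0.013 ]
sleeve_mid [364, 382, 19, 20] 0.34 [0.616  0.2565 0.013 ]
washer_mid [294, 223, 18, 16] 0.51 [ 0.4803 -0.19    0.005 ]
washer_mid [414, 334, 19, 22] 0.29 [0.4735 0.2218 0.005 ]
short_sleeve_mid [365, 380, 16, 22] 0.78 [0.6083 0.2507 0.007 ]
short_sleeve_
[... 2005 characters left out ...]
eve_mid [246, 9, 29, 18] 0.72 [0.4731 0.2185 0.013 ]
washer_mid [265, 369, 27, 27] 0.63 [ 0.4788 -0.1934  0.005 ]
washer_mid [462, 181, 217, 87] 0.48 [0.7002 0.0404 0.005 ]
short_sleeve_mid [294, 241, 125, 115] 0.28 [ 0.5199 -0.0264  0.007 ]
wide_washer_mid [382, 372, 39, 30] 0.61 [ 0.6261 -0.1998  0.0035]
wide_washer_mid [245, 11, 32, 22] 0.4 [0.4705 0.2195 0.0035]
spool [337, 453, 19, 9] 0.39 [ 0.5703 -0.3241  0.03  ]
slicker [337, 453, 26, 5] 0.56 [ 0.5702 -0.3057  0.045 ]
hammer [463, 184, 220, 86] 0.76 [0.6989 0.0384 0.01  ]
hammer [383, 374, 37, 30] 0.21 [ 0.6262 -0.198   0.01  ]
awl [253, 462, 87, 13] 0.95 [ 0.4451 -0.3754  0.01  ]
awl [264, 371, 31, 28] 0.29 [ 0.4788 -0.1929  0.01  ]
```

View pics/scene0.png

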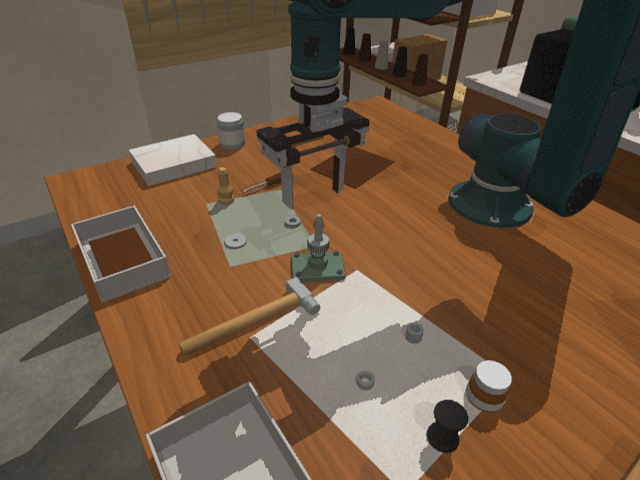

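View pics/wrist0.png

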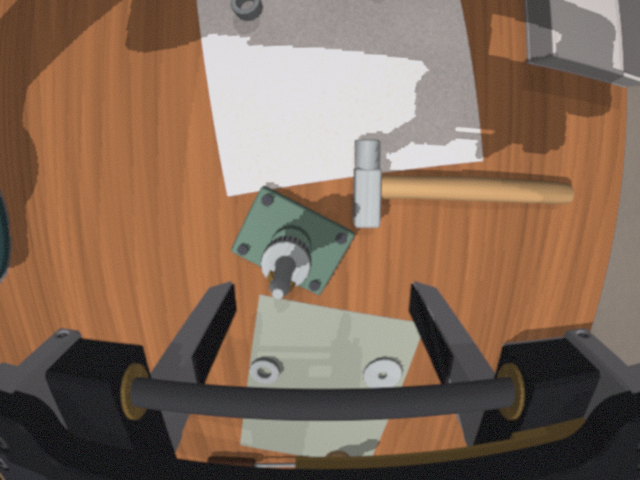

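```bash
python3 -c "
import cv2
i=cv2.imread('pics/side0.png');cv2.imwrite('pics/side0c.png',cv2.resize(i[200:320,230:430],None,fx=4,fy=4,interpolation=cv2.INTER_CUBIC))"
```

```text
(no output)
```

View pics/side0c.png

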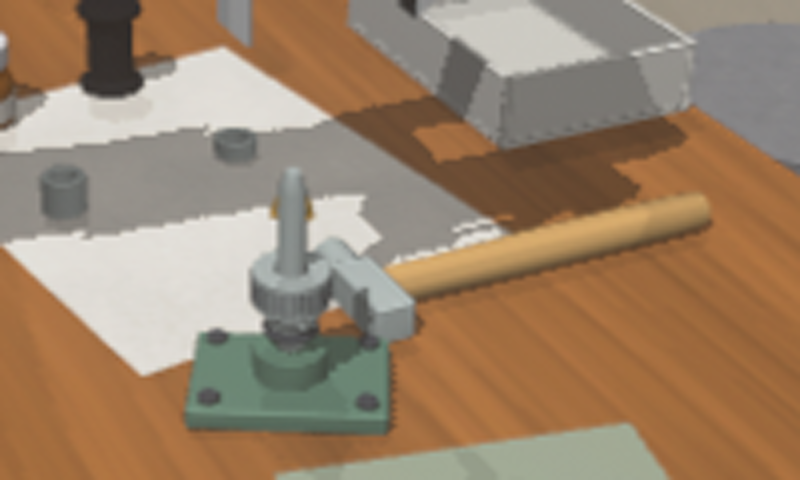

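The scene view shows the tall sleeve at (413,334), the short one at (365,380) and the washer at (293,222). In the wrist view the spindle tip is at (278,294), with plate corners at (265,186), (354,236), (322,293) and (233,248). In the side crop the tip is at (292,168), which is full-image (303,242), and the catches are at about (292,209).

```bash
python3 - <<'E'
from h import *
np.set_printoptions(precision=4,suppress=True)
def tri(L):
    A=np.zeros((3,3));b=np.zeros(3)
    for n,u,v in L:
        c,d=ray(n,u,v);d=d/np.linalg.norm(d);P=np.eye(3)-np.outer(d,d);A+=P;b+=P@c
    x=np.linalg.solve(A,b)
    return x,[np.linalg.norm(np.cross(x-ray(*l)[0],ray(*l)[1]/np.linalg.norm(ray(*l)[1]))) for l in L]
print("tip",tri([("wrist",278,295),("side",303,242),("scene",319,214)]))
c=np.array([hit("wrist",u,v,.014) for u,v in [(265,186),(354,236),(322,293),(233,248)]])
print(c,c.mean(0)); 
# side plate corners top: crop -> full
s=np.array([hit("side",230+u/4,200+v/4,.014) for u,v in [(197,333),(387,342),(388,420),(188,415)]])
print(s,s.mean(0))
E
```

```text
tip (array([ 0.518 , -0.0267,  0.1415]), [np.float64(0.0003766056814004218), np.float64(0.0007631139549513662), np.float64(0.00039897160387153754)])
[[ 0.4925  0.0337  0.014 ]
 [ 0.5831 -0.0186  0.014 ]
 [ 0.55   -0.0831  0.014 ]
 [ 0.4554 -0.0318  0.014 ]] [ 0.5203 -0.025   0.014 ]
[[ 0.4862  0.0315  0.014 ]
 [ 0.5808 -0.0222  0.014 ]
 [ 0.5454 -0.0901  0.014 ]
 [ 0.4504 -0.0412  0.014 ]] [ 0.5157 -0.0305  0.014 ]
```

Request:
servo_tool(
  plan=[
    [0.4, -0.15, 0, 0, 0, 0, 60],
    [0.8, -0.3, 0, 0, 0, 0, 60],
    [0.99, -0.5, 0, 0, 0, 0, 60],
    [0.99, -0.76, 0, 0, 0, 0, 60],
  ],
)

```text
time: 1.98
tool_pos: [0.4734, 0.1023, 0.2221]
ee_rot: [-3.141, -0.002, 1.575]
wrist_force: [-0.0, -0.7, -0.3]
width: 0.0706
finger_force: 0.0
```

Request:
servo_tool(
  plan=[
    [0.4, 0, 0.2, 0, 0, 0, 60],
    [0.7, 0, 0.4, 0, 0, 0, 60],
    [0.8, 0, 0.7, 0, 0, 0, 60],
    [0.8, 0, 0.7, 0, 0, 0, 60],
    [0.8, 0, 0.7, 0, 0, 0, 60],
  ],
)

```text
time: 2.4
tool_pos: [0.4727, 0.1788, 0.151]
ee_rot: [-3.137, 0.002, 1.572]
wrist_force: [0.5, 0.3, 0.3]
width: 0.0597
finger_force: 0.0
```

```bash
python3 - <<'E'
from h import *
np.set_printoptions(precision=4,suppress=True)
print(robot.get_obs()['tool_pos'])
snap("wrist","w1")
for q in robot.find_in("sleeve_mid","wrist")[:2]: print(q,hit("wrist",*q["extent"][:2],.013),hit("wrist",*q["extent"][:2],.026))
i=cv2.imread('pics/w1.png');cv2.imwrite('pics/w1c.png',i)
E
```

```text
[0.4727 0.1788 0.151 ]
{'extent': [323.9, 183.2, 35.1, 42.6], 'conf': 0.71} [0.4767 0.2235 0.013 ] [0.4766 0.2252 0.026 ]
{'extent': [357.3, 414.4, 108.0, 84.2], 'conf': 0.19} [ 0.5132 -0.021   0.013 ] [ 0.5116 -0.0087  0.026 ]
```

View pics/w1.png

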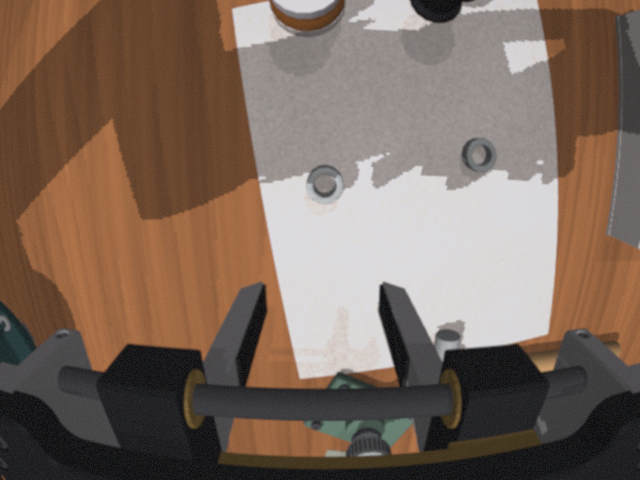

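Ring centre is at (325,184), which puts the sleeve at about (0.476, 0.222).

Request:
servo_tool(
  plan=[
    [0.3, 0.02, 0.2, 0, 0, 0, 60],
    [0.435, 0.02, 0.5, 0, 0, 0, 60],
    [0.435, 0.02, 0.8, 0, 0, 0, 60],
    [0.435, 0.02, 0.8, 0, 0, 0, 60],
    [0.435, 0.02, 0.8, 0, 0, 0, 60],
  ],
)

```text
time: 2.92
tool_pos: [0.4762, 0.2215, 0.0729]
ee_rot: [-3.14, 0.001, 1.569]
wrist_force: [0.4, 0.8, -0.2]
width: 0.0603
finger_force: 0.0
```

```bash
python3 - <<'E'
from h import *
np.set_printoptions(precision=4,suppress=True)
print(robot.get_obs()['tool_pos'])
snap("wrist","w2")
for q in robot.find_in("sleeve_mid","wrist")[:2]: print(q,hit("wrist",*q["extent"][:2],.013),hit("wrist",*q["extent"][:2],.02))
E
```

```text
[0.4762 0.2215 0.0729]
{'extent': [319.0, 267.5, 47.2, 54.8], 'conf': 0.81} [0.4764 0.2237 0.013 ] [0.4764 0.2263 0.02  ]
```

View pics/w2.png

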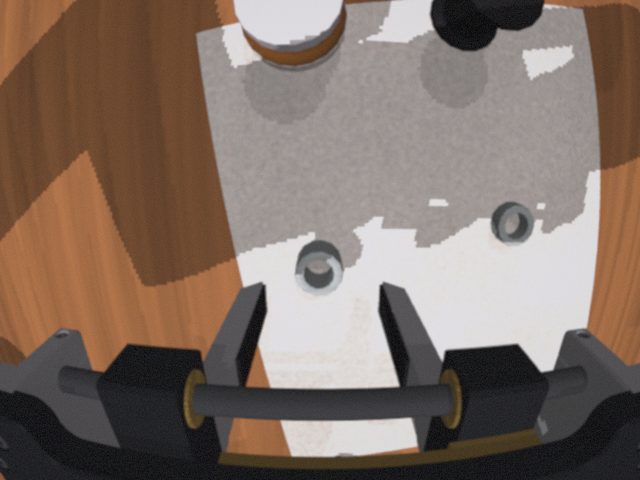

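The top rim is centred at (319,271), so sleeve y ≈ 0.223. I'll descend and grasp.

Request:
servo_tool(
  plan=[
    [0.01, 0, 0.2, 0, 0, 0, 60],
    [0.01, 0, 0.44, 0, 0, 0, 60],
    [0.01, 0, 0.44, 0, 0, 0, 60],
    [0.01, 0, 0.44, 0, 0, 0, 20],
    [0.01, 0, 0.44, 0, 0, 0, 20],
    [0.01, 0, 0.44, 0, 0, 0, 20],
    [0.01, 0, 0.44, 0, 0, 0, 20],
    [0.01, 0, 0.44, 0, 0, 0, 20],
    [0.01, 0, 0.44, 0, 0, 0, 20],
  ],
)

```text
time: 3.77
tool_pos: [0.4765, 0.2238, 0.0298]
ee_rot: [3.14, -0.001, 1.571]
wrist_force: [-0.9, -0.9, 3.6]
width: 0.0284
finger_force: 30.0
```

Request:
servo_tool(
  plan=[
    [0, 0, -0.2, 0, 0, 0, 20],
    [0, 0, -0.5, 0, 0, 0, 20],
    [-0.2, 0, -0.8, 0, 0, 0, 20],
    [-0.5, 0.1, -1, 0, 0, 0, 20],
    [-0.8, 0.25, -1, 0, 0, 0, 20],
    [-1, 0.42, -1, 0, 0, 0, 20],
  ],
)

```text
time: 4.27
tool_pos: [0.5193, 0.1218, 0.1311]
ee_rot: [3.137, 0.001, 1.571]
wrist_force: [-0.9, 1.1, -0.4]
width: 0.0283
finger_force: 30.0
```

Request:
servo_tool(
  plan=[
    [-0.1, 0, -0.3, 0, 0, 0, 20],
    [-0.3, 0, -0.6, 0, 0, 0, 20],
    [-0.6, 0, -0.6, 0, 0, 0, 20],
    [-0.9, 0, -0.6, 0, 0, 0, 20],
    [-0.9, 0, -0.6, 0, 0, 0, 20],
    [-0.9, 0, -0.6, 0, 0, 0, 20],
  ],
)

```text
time: 4.77
tool_pos: [0.518, 0.0323, 0.1884]
ee_rot: [3.142, -0.0, 1.568]
wrist_force: [-0.8, -0.7, -1.6]
width: 0.0283
finger_force: 30.0
```

```bash
python3 - <<'E'
from h import *
np.set_printoptions(precision=4,suppress=True)
print(robot.get_obs()['tool_pos'])
ims=[snap("wrist","w3"),snap("side","s3"),snap("scene","c3")]
for n in ("wrist","side","scene"):
  for q in robot.find_in("sleeve_mid",n)[:2]: print(n,q)
for n in ("wrist","side","scene"):
  for q in robot.find_in("head",n)[:1]: print(n,q)
bgr=[cv2.cvtColor(i,cv2.COLOR_RGB2BGR) for i in ims]
a=cv2.resize(bgr[0][180:400,220:430],(400,420)); b=cv2.resize(bgr[1][160:320,240:390],(400,427))[:420]
cv2.imwrite("pics/m3.png",np.hstack([a,b]))
E
```

```text
[0.518  0.0323 0.1884]
wrist {'extent': [322.6, 301.6, 57.5, 68.7], 'conf': 0.55}
side {'extent': [299.5, 274.7, 49.2, 61.8], 'conf': 0.68}
side {'extent': [291.8, 218.7, 15.4, 21.0], 'conf': 0.55}
scene {'extent': [338.9, 219.9, 15.2, 20.8], 'conf': 0.72}
scene {'extent': [319.9, 248.6, 56.4, 67.8], 'conf': 0.3}
wrist {'extent': [325.4, 292.5, 133.5, 139.8], 'conf': 0.78}
side {'extent': [300.8, 275.3, 54.1, 66.8], 'conf': 0.84}
scene {'extent': [318.8, 248.4, 56.2, 66.6], 'conf': 0.9}
```

View pics/m3.png

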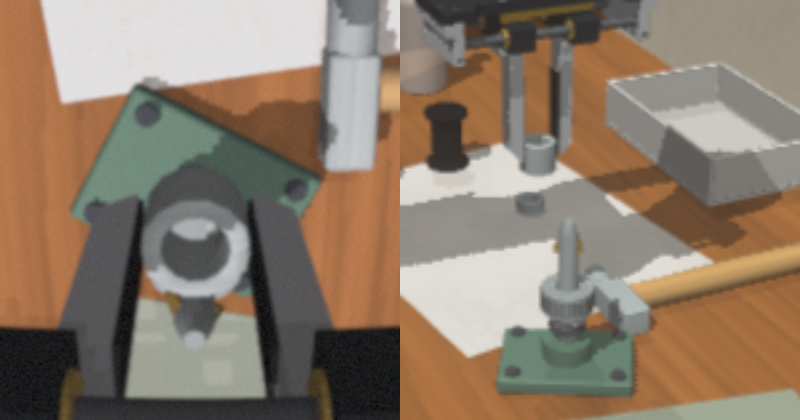

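The sleeve is held, with its wrist-view rim at about (322,311) and the tip at (321,358). In the side view the sleeve is at (292,219) and the tip at (303,243).

```bash
cat >> h.py <<'E'
def tri(L):
    A=np.zeros((3,3));b=np.zeros(3)
    for n,u,v in L:
        c,d=ray(n,u,v);d=d/np.linalg.norm(d);P=np.eye(3)-np.outer(d,d);A+=P;b+=P@c
    x=np.linalg.solve(A,b)
    return x,[round(1e3*np.linalg.norm(np.cross(x-ray(*l)[0],ray(*l)[1]/np.linalg.norm(ray(*l)[1]))),2) for l in L]
E
python3 - <<'E'
from h import *
np.set_printoptions(precision=4,suppress=True)
print(robot.get_obs()['tool_pos'])
print("sleeve3",tri([("wrist",322.6,302),("side",291.8,218.7),("scene",338.9,219.9)]))
print("sleeve2",tri([("side",291.8,218.7),("scene",338.9,219.9)]))
print("top",hit("wrist",322.4,311,.186))
print("tip",tri([("wrist",321.3,358),("side",303,242.5),("scene",319,214)]), hit("wrist",321.3,358,.1415))
E
```

```text
[0.518  0.0341 0.1884]
sleeve3 (array([0.5183, 0.0345, 0.1681]), [np.float64(2.75), np.float64(1.15), np.float64(3.19)])
sleeve2 (array([0.5198, 0.0383, 0.1675]), [np.float64(0.78), np.float64(0.78)])
top [0.518  0.0352 0.186 ]
tip (array([ 0.5177, -0.026 ,  0.1403]), [np.float64(1.41), np.float64(0.3), np.float64(1.57)]) [ 0.5175 -0.0235  0.1415]
```

Request:
servo_tool(
  plan=[
    [-0.3, 0, 0, 0, 0, 0, 20],
    [-0.6, 0, 0, 0, 0, 0, 20],
    [-0.6, 0, 0.08, 0, 0, 0, 20],
    [-0.6, 0, 0.08, 0, 0, 0, 20],
  ],
)

```text
time: 5.55
tool_pos: [0.5174, -0.0271, 0.1791]
ee_rot: [-3.139, -0.001, 1.569]
wrist_force: [0.0, -0.4, -1.4]
width: 0.0281
finger_force: 30.0
```

```bash
python3 - <<'E'
from h import *
np.set_printoptions(precision=4,suppress=True)
print(robot.get_obs()['tool_pos'])
b=[cv2.cvtColor(snap(n,n+"4"),cv2.COLOR_RGB2BGR) for n in ("wrist","side","scene")]
f=lambda i,x,y,w:cv2.resize(i[y:y+w,x:x+w],(400,400),interpolation=cv2.INTER_CUBIC)
cv2.imwrite("pics/m4.png",np.hstack([f(b[1],263,190,80),f(b[2],280,165,80)]))
E
```

```text
[ 0.5174 -0.0271  0.1791]
```

View pics/m4.png

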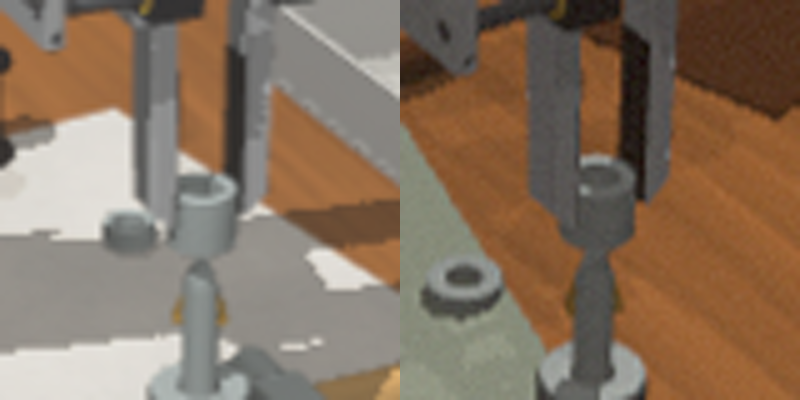

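In both views the sleeve sits over the tip to within about 1 mm: side 205 vs 202, scene 597 vs 599. Lowering in stages.

Request:
servo_tool(
  plan=[
    [0, 0, 0.03, 0, 0, 0, 20],
    [0, 0, 0.06, 0, 0, 0, 20],
    [0, 0, 0.09, 0, 0, 0, 20],
    [0, 0, 0.12, 0, 0, 0, 20],
    [0, 0, 0.14, 0, 0, 0, 20],
    [0, 0, 0.16, 0, 0, 0, 20],
    [0, 0, 0.16, 0, 0, 0, 20],
  ],
)

```text
time: 6.28
tool_pos: [0.5177, -0.0264, 0.1638]
ee_rot: [-3.141, -0.0, 1.571]
wrist_force: [-0.4, -0.2, -1.9]
width: 0.0284
finger_force: 30.0
```

Request:
servo_tool(
  plan=[
    [0, 0, 0.02, 0, 0, 0, 20],
    [0, 0, 0.04, 0, 0, 0, 20],
    [0, 0, 0.06, 0, 0, 0, 20],
    [0, 0, 0.08, 0, 0, 0, 20],
    [0, 0, 0.1, 0, 0, 0, 20],
    [0, 0, 0.1, 0, 0, 0, 20],
  ],
)

```text
time: 6.78
tool_pos: [0.5177, -0.0265, 0.1539]
ee_rot: [-3.141, -0.0, 1.571]
wrist_force: [0.4, 0.1, -0.4]
width: 0.0286
finger_force: 30.0
```

Request:
servo_tool(
  plan=[
    [0, 0, 0.02, 0, 0, 0, 20],
    [0, 0, 0.04, 0, 0, 0, 20],
    [0, 0, 0.06, 0, 0, 0, 20],
    [0, 0, 0.08, 0, 0, 0, 20],
    [0, 0, 0.1, 0, 0, 0, 20],
    [0, 0, 0.1, 0, 0, 0, 20],
  ],
)

```text
time: 7.28
tool_pos: [0.5181, -0.0265, 0.1444]
ee_rot: [3.141, 0.0, 1.571]
wrist_force: [-0.2, -0.5, 1.0]
width: 0.0284
finger_force: 30.0
```

Request:
servo_tool(
  plan=[
    [0, 0, 0.02, 0, 0, 0, 20],
    [0, 0, 0.04, 0, 0, 0, 20],
    [0, 0, 0.06, 0, 0, 0, 20],
    [0, 0, 0.08, 0, 0, 0, 20],
    [0, 0, 0.1, 0, 0, 0, 20],
    [0, 0, 0.1, 0, 0, 0, 20],
  ],
)

```text
time: 7.78
tool_pos: [0.5176, -0.0264, 0.1336]
ee_rot: [-3.14, -0.0, 1.571]
wrist_force: [-1.1, 0.0, -0.2]
width: 0.0284
finger_force: 30.0
```

Request:
servo_tool(
  plan=[
    [0, 0, 0.02, 0, 0, 0, 20],
    [0, 0, 0.04, 0, 0, 0, 20],
    [0, 0, 0.06, 0, 0, 0, 20],
    [0, 0, 0.08, 0, 0, 0, 20],
    [0, 0, 0.1, 0, 0, 0, 20],
    [0, 0, 0.12, 0, 0, 0, 20],
    [0, 0, 0.14, 0, 0, 0, 20],
    [0, 0, 0.14, 0, 0, 0, 20],
  ],
)

```text
time: 8.45
tool_pos: [0.5177, -0.0264, 0.1198]
ee_rot: [-3.141, -0.0, 1.571]
wrist_force: [0.0, -0.6, 0.0]
width: 0.0284
finger_force: 30.0
```

Request:
servo_tool(
  plan=[
    [0, 0, 0.01, 0, 0, 0, 20],
    [0, 0, 0.02, 0, 0, 0, 20],
    [0, 0, 0.03, 0, 0, 0, 20],
    [0, 0, 0.04, 0, 0, 0, 20],
    [0, 0, 0.05, 0, 0, 0, 20],
    [0, 0, 0.05, 0, 0, 0, 20],
  ],
)

```text
time: 8.95
tool_pos: [0.5177, -0.0263, 0.1148]
ee_rot: [-3.141, -0.001, 1.571]
wrist_force: [-0.2, 0.6, -0.6]
width: 0.0283
finger_force: 30.0
```

Request:
servo_tool(
  plan=[
    [0, 0, 0.01, 0, 0, 0, 20],
    [0, 0, 0.02, 0, 0, 0, 20],
    [0, 0, 0.03, 0, 0, 0, 20],
    [0, 0, 0.03, 0, 0, 0, 20],
  ],
)

```text
time: 9.28
tool_pos: [0.5178, -0.0265, 0.1121]
ee_rot: [-3.141, -0.0, 1.571]
wrist_force: [0.1, 0.1, -1.4]
width: 0.0286
finger_force: 30.0
```

Request:
servo_tool(
  plan=[
    [0, 0, 0.01, 0, 0, 0, 20],
    [0, 0, 0.02, 0, 0, 0, 20],
    [0, 0, 0.02, 0, 0, 0, 20],
  ],
)

```text
time: 9.53
tool_pos: [0.5181, -0.0265, 0.1107]
ee_rot: [3.141, 0.0, 1.571]
wrist_force: [1.0, 0.1, 0.7]
width: 0.0284
finger_force: 30.0
```

Request:
servo_tool(
  plan=[
    [0, 0, 0.01, 0, 0, 0, 20],
    [0, 0, 0.02, 0, 0, 0, 20],
    [0, 0, 0.02, 0, 0, 0, 20],
  ],
)

```text
time: 9.78
tool_pos: [0.5182, -0.0265, 0.109]
ee_rot: [3.141, 0.0, 1.571]
wrist_force: [-1.8, -0.3, 3.0]
width: 0.0286
finger_force: 30.0
```

Request:
servo_tool(
  plan=[
    [0, 0, 0.005, 0, 0, 0, 20],
    [0, 0, 0.01, 0, 0, 0, 20],
    [0, 0, 0.01, 0, 0, 0, 20],
  ],
)

```text
time: 10.03
tool_pos: [0.5181, -0.0265, 0.1079]
ee_rot: [3.141, 0.0, 1.571]
wrist_force: [-2.8, 0.3, 4.4]
width: 0.0287
finger_force: 30.0
```

Request:
servo_tool(
  plan=[
    [0, 0, 0, 0, 0, 0, 50],
    [0, 0, 0, 0, 0, 0, 50],
    [0, 0, 0, 0, 0, 0, 50],
    [0, 0, 0, 0, 0, 0, 50],
    [0, 0, -0.3, 0, 0, 0, 50],
    [0, 0, -0.6, 0, 0, 0, 50],
    [0, 0, -0.9, 0, 0, 0, 50],
    [-0.3, -0.1, -0.9, 0, 0, 0, 50],
    [-0.6, -0.3, -0.9, 0, 0, 0, 60],
    [-0.9, -0.4, -0.9, 0, 0, 0, 60],
    [-0.9, -0.4, -0.9, 0, 0, 0, 60],
  ],
)

```text
time: 10.95
tool_pos: [0.4766, -0.1206, 0.1975]
ee_rot: [-3.141, 0.003, 1.566]
wrist_force: [0.2, 0.5, 0.4]
width: 0.0598
finger_force: 0.0
```

Request:
servo_tool(
  plan=[
    [-0.2, 0, 0.3, 0, 0, 0, 60],
    [-0.2, 0, 0.6, 0, 0, 0, 60],
    [-0.2, 0, 0.9, 0, 0, 0, 60],
    [-0.2, 0, 0.9, 0, 0, 0, 60],
  ],
)

```text
time: 11.28
tool_pos: [0.4738, -0.1346, 0.1005]
ee_rot: [-3.129, -0.005, 1.57]
wrist_force: [-0.6, 1.0, -0.5]
width: 0.0603
finger_force: 0.0
```

```bash
python3 - <<'E'
from h import *
np.set_printoptions(precision=4,suppress=True)
print(robot.get_obs()['tool_pos'])
b=[cv2.cvtColor(snap(n,n+"5"),cv2.COLOR_RGB2BGR) for n in ("wrist","side")]
for n in ("wrist","side"):
  for q in robot.find_in("washer_mid",n)[:2]: print(n,q,hit(n,*q["extent"][:2],.005))
cv2.imwrite("pics/m5.png",np.hstack([cv2.resize(b[0][:,100:540],(440,480)),cv2.resize(b[1][200:310,260:340],(349,480),interpolation=cv2.INTER_CUBIC)]))
E
```

```text
[ 0.4738 -0.1346  0.1005]
wrist {'extent': [326.1, 327.9, 48.0, 45.7], 'conf': 0.75} [ 0.4822 -0.203   0.005 ]
wrist {'extent': [555.1, 43.4, 168.0, 86.7], 'conf': 0.56} [0.6663 0.0373 0.005 ]
side {'extent': [321.1, 349.4, 15.8, 21.9], 'conf': 0.74} [ 0.4735 -0.2026  0.005 ]
```

View pics/m5.png

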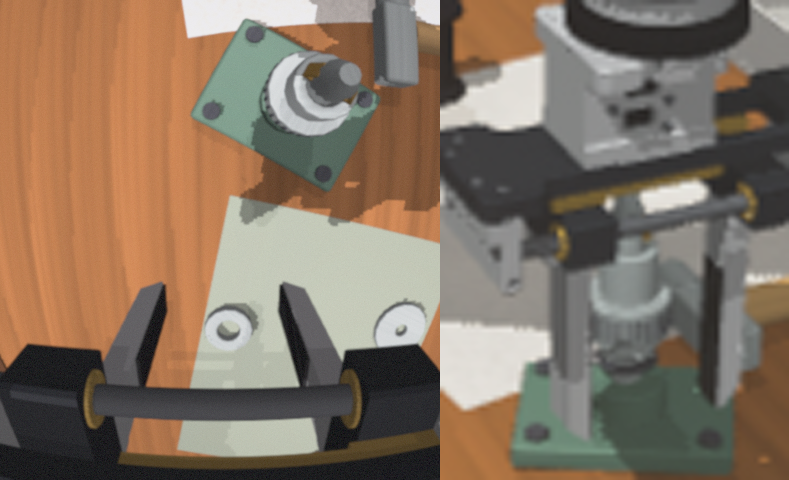

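The sleeve sits on the roller with the catches showing above it. The washer is at wrist (329,329). I'll get closer and re-measure.

Request:
servo_tool(
  plan=[
    [-0.3, 0.02, 0.2, 0, 0, 0, 60],
    [-0.4, 0.02, 0.4, 0, 0, 0, 60],
    [-0.4, 0.02, 0.4, 0, 0, 0, 60],
    [-0.4, 0.02, 0.4, 0, 0, 0, 60],
  ],
)

```text
time: 11.82
tool_pos: [0.4805, -0.1765, 0.0686]
ee_rot: [3.141, -0.0, 1.57]
wrist_force: [-0.3, 0.1, 0.9]
width: 0.0598
finger_force: 0.0
```

```bash
python3 - <<'E'
from h import *
np.set_printoptions(precision=4,suppress=True)
o=robot.get_obs();print(o['tool_pos'],o['ee_rot'])
snap("wrist","w6")
for q in robot.find_in("washer_mid","wrist")[:2]: print(q,hit("wrist",*q["extent"][:2],.006))
E
```

```text
[ 0.4805 -0.1765  0.0686] [ 3.1408 -0.0003  1.57  ]
{'extent': [315.9, 296.2, 54.9, 50.0], 'conf': 0.68} [ 0.4774 -0.1959  0.006 ]
```

View pics/w6.png

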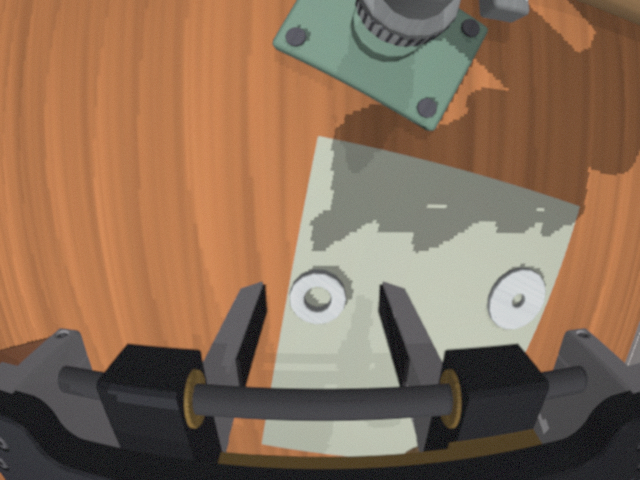

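The washer ring is at (318,297), i.e. (0.4775, -0.196).

Request:
servo_tool(
  plan=[
    [-0.1, -0.03, 0.1, 0, 0, 0, 60],
    [-0.19, -0.03, 0.25, 0, 0, 0, 60],
    [-0.19, -0.03, 0.4, 0, 0, 0, 60],
    [-0.19, -0.03, 0.475, 0, 0, 0, 60],
    [-0.19, -0.03, 0.475, 0, 0, 0, 60],
    [-0.19, -0.03, 0.475, 0, 0, 0, 25],
    [-0.19, -0.03, 0.475, 0, 0, 0, 25],
    [-0.19, -0.03, 0.475, 0, 0, 0, 25],
    [-0.19, -0.03, 0.475, 0, 0, 0, 25],
    [-0.19, -0.03, 0.475, 0, 0, 0, 25],
  ],
)

```text
time: 12.75
tool_pos: [0.4777, -0.1957, 0.0211]
ee_rot: [3.14, 0.001, 1.571]
wrist_force: [-0.5, 1.0, 3.1]
width: 0.0362
finger_force: 31.2
```

Request:
servo_tool(
  plan=[
    [0, 0, -0.2, 0, 0, 0, 25],
    [0, 0, -0.5, 0, 0, 0, 25],
    [0, 0, -0.8, 0, 0, 0, 25],
    [0, 0, -1, 0, 0, 0, 25],
    [0.2, 0.1, -1, 0, 0, 0, 25],
    [0.5, 0.2, -1, 0, 0, 0, 25],
    [0.5, 0.2, -1, 0, 0, 0, 25],
  ],
)

```text
time: 13.33
tool_pos: [0.4984, -0.1418, 0.1209]
ee_rot: [3.139, -0.003, 1.574]
wrist_force: [-0.9, -0.3, -0.7]
width: 0.0363
finger_force: 31.2
```

Request:
servo_tool(
  plan=[
    [0, 0, -0.3, 0, 0, 0, 25],
    [0.2, 0, -0.6, 0, 0, 0, 25],
    [0.5, 0.1, -0.62, 0, 0, 0, 25],
    [0.8, 0.2, -0.62, 0, 0, 0, 25],
    [0.8, 0.2, -0.62, 0, 0, 0, 25],
    [0.8, 0.2, -0.62, 0, 0, 0, 25],
  ],
)

```text
time: 13.83
tool_pos: [0.517, -0.0645, 0.1819]
ee_rot: [-3.141, 0.0, 1.574]
wrist_force: [-0.3, -0.5, -0.0]
width: 0.0361
finger_force: 31.2
```

```bash
python3 - <<'E'
from h import *
np.set_printoptions(precision=4,suppress=True)
print(robot.get_obs()['tool_pos'])
b=[cv2.cvtColor(snap(n,n+"7"),cv2.COLOR_RGB2BGR) for n in ("wrist","side")]
for q in robot.find_in("washer_mid","wrist")[:2]: print(q,hit("wrist",*q["extent"][:2],robot.get_obs()['tool_pos'][2]-.015))
f=lambda i,x,y,w:cv2.resize(i[y:y+w,x:x+w],(400,400),interpolation=cv2.INTER_CUBIC)
cv2.imwrite("pics/m7.png",np.hstack([f(b[0],220,260,200),f(b[1],263,190,80)]))
E
```

```text
[ 0.517  -0.0645  0.1819]
```

View pics/m7.png

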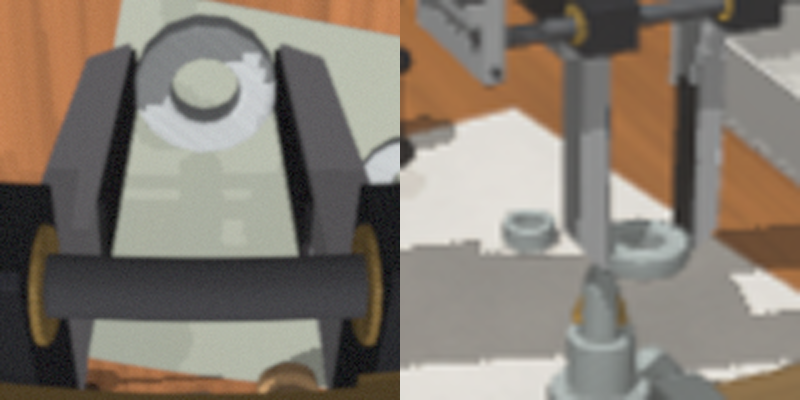

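The washer is held level. Its top ring in the wrist view is centred near (322,302), and it is 0.038 m short of the spindle.

```bash
python3 - <<'E'
from h import *
o=robot.get_obs()['tool_pos']
for u,v,dz in((322.5,302.5,-.011),(322.4,311,-.003)):print((hit("wrist",u,v,o[2]+dz)-o).round(4))
E
```

```text
[ 0.0001  0.0015 -0.011 ]
[ 0.0001  0.0008 -0.003 ]
```

Request:
servo_tool(
  plan=[
    [0.2, 0.01, 0, 0, 0, 0, 25],
    [0.38, 0.01, 0, 0, 0, 0, 25],
    [0.38, 0.01, 0.05, 0, 0, 0, 25],
    [0.38, 0.01, 0.1, 0, 0, 0, 25],
    [0.38, 0.01, 0.15, 0, 0, 0, 25],
    [0.38, 0.01, 0.15, 0, 0, 0, 25],
  ],
)

```text
time: 14.48
tool_pos: [0.517, -0.0286, 0.165]
ee_rot: [-3.138, 0.0, 1.569]
wrist_force: [0.4, -0.3, 0.1]
width: 0.0357
finger_force: 31.2
```

Request:
servo_tool(
  plan=[
    [0, 0, 0.02, 0, 0, 0, 25],
    [0, 0, 0.04, 0, 0, 0, 25],
    [0, 0, 0.06, 0, 0, 0, 25],
    [0, 0, 0.08, 0, 0, 0, 25],
    [0, 0, 0.1, 0, 0, 0, 25],
    [0, 0, 0.12, 0, 0, 0, 25],
    [0, 0, 0.12, 0, 0, 0, 25],
  ],
)

```text
time: 15.07
tool_pos: [0.5178, -0.0274, 0.1545]
ee_rot: [-3.141, -0.0, 1.571]
wrist_force: [0.8, -0.2, 0.1]
width: 0.0359
finger_force: 31.2
```

Request:
servo_tool(
  plan=[
    [0, 0, 0.02, 0, 0, 0, 25],
    [0, 0, 0.04, 0, 0, 0, 25],
    [0, 0, 0.06, 0, 0, 0, 25],
    [0, 0, 0.08, 0, 0, 0, 25],
    [0, 0, 0.1, 0, 0, 0, 25],
    [0, 0, 0.12, 0, 0, 0, 25],
    [0, 0, 0.12, 0, 0, 0, 25],
  ],
)

```text
time: 15.65
tool_pos: [0.5177, -0.0271, 0.1425]
ee_rot: [-3.141, -0.001, 1.571]
wrist_force: [-0.3, 1.1, -0.6]
width: 0.0366
finger_force: 31.2
```

Request:
servo_tool(
  plan=[
    [0, 0, 0.01, 0, 0, 0, 25],
    [0, 0, 0.02, 0, 0, 0, 25],
    [0, 0, 0.03, 0, 0, 0, 25],
    [0, 0, 0.04, 0, 0, 0, 25],
    [0, 0, 0.05, 0, 0, 0, 25],
    [0, 0, 0.06, 0, 0, 0, 25],
    [0, 0, 0.07, 0, 0, 0, 25],
    [0, 0, 0.08, 0, 0, 0, 25],
    [0, 0, 0.08, 0, 0, 0, 25],
  ],
)

```text
time: 16.4
tool_pos: [0.518, -0.0271, 0.1356]
ee_rot: [3.141, -0.001, 1.571]
wrist_force: [-3.1, 4.1, 4.5]
width: 0.036
finger_force: 31.2
```

Request:
servo_tool(
  plan=[
    [0.005, -0.005, 0, 0, 0, 0, 25],
    [0.008, -0.005, 0, 0, 0, 0, 25],
    [0.008, -0.005, 0.01, 0, 0, 0, 25],
    [0.008, -0.005, 0.01, 0, 0, 0, 25],
  ],
)

```text
time: 16.73
tool_pos: [0.5179, -0.027, 0.1338]
ee_rot: [3.141, 0.001, 1.571]
wrist_force: [-0.0, 1.2, 1.5]
width: 0.0358
finger_force: 31.2
```

Request:
servo_tool(
  plan=[
    [0, 0, 0.01, 0, 0, 0, 25],
    [0, 0, 0.02, 0, 0, 0, 25],
    [0, 0, 0.02, 0, 0, 0, 25],
  ],
)

```text
time: 16.98
tool_pos: [0.5176, -0.0269, 0.1314]
ee_rot: [-3.142, 0.0, 1.571]
wrist_force: [0.1, 1.6, 1.1]
width: 0.0361
finger_force: 31.2
```

Request:
servo_tool(
  plan=[
    [0, 0, 0.01, 0, 0, 0, 25],
    [0, 0, 0.02, 0, 0, 0, 25],
    [0, 0, 0.03, 0, 0, 0, 25],
    [0, 0, 0.04, 0, 0, 0, 25],
    [0, 0, 0.04, 0, 0, 0, 25],
  ],
)

```text
time: 17.4
tool_pos: [0.5176, -0.0268, 0.1278]
ee_rot: [3.141, 0.0, 1.571]
wrist_force: [-0.1, 0.1, 0.7]
width: 0.0356
finger_force: 31.2
```

Request:
servo_tool(
  plan=[
    [0, 0, 0.005, 0, 0, 0, 25],
    [0, 0, 0.01, 0, 0, 0, 25],
    [0, 0, 0.01, 0, 0, 0, 25],
  ],
)

```text
time: 17.65
tool_pos: [0.5176, -0.0268, 0.1272]
ee_rot: [3.141, 0.0, 1.571]
wrist_force: [-0.9, 0.6, 2.6]
width: 0.0361
finger_force: 31.2
```

Request:
servo_tool(
  plan=[
    [0, 0, 0.005, 0, 0, 0, 25],
    [0, 0, 0.01, 0, 0, 0, 25],
    [0, 0, 0.01, 0, 0, 0, 25],
  ],
)

```text
time: 17.9
tool_pos: [0.5176, -0.0268, 0.1263]
ee_rot: [3.141, 0.0, 1.571]
wrist_force: [-0.5, 0.7, 4.5]
width: 0.0359
finger_force: 31.2
```

Request:
servo_tool(
  plan=[
    [0, 0, 0.004, 0, 0, 0, 25],
    [0, 0, 0.008, 0, 0, 0, 25],
    [0, 0, 0.012, 0, 0, 0, 25],
    [0, 0, 0.016, 0, 0, 0, 25],
    [0, 0, 0.02, 0, 0, 0, 25],
    [0, 0, 0.02, 0, 0, 0, 25],
  ],
)

```text
time: 18.4
tool_pos: [0.5176, -0.0268, 0.1247]
ee_rot: [3.141, 0.0, 1.571]
wrist_force: [-1.2, 1.0, 6.5]
width: 0.0363
finger_force: 31.2
```

Request:
servo_tool(
  plan=[
    [0, 0, 0.004, 0, 0, 0, 25],
    [0, 0, 0.008, 0, 0, 0, 25],
    [0, 0, 0.01, 0, 0, 0, 25],
    [0, 0, 0.01, 0, 0, 0, 25],
  ],
)

```text
time: 18.73
tool_pos: [0.5177, -0.0268, 0.124]
ee_rot: [3.141, 0.0, 1.571]
wrist_force: [-0.7, 0.5, 7.5]
width: 0.0357
finger_force: 31.2
```

Request:
servo_tool(
  plan=[
    [0, 0, 0.004, 0, 0, 0, 25],
    [0, 0, 0.008, 0, 0, 0, 25],
    [0, 0, 0.012, 0, 0, 0, 25],
    [0, 0, 0.015, 0, 0, 0, 25],
    [0, 0, 0.015, 0, 0, 0, 25],
  ],
)

```text
time: 19.15
tool_pos: [0.5177, -0.0269, 0.1226]
ee_rot: [3.141, 0.0, 1.571]
wrist_force: [-2.7, 0.6, 8.3]
width: 0.0358
finger_force: 31.2
```

Request:
servo_tool(
  plan=[
    [0, 0, 0.004, 0, 0, 0, 25],
    [0, 0, 0.008, 0, 0, 0, 25],
    [0, 0, 0.008, 0, 0, 0, 25],
  ],
)

```text
time: 19.4
tool_pos: [0.5177, -0.0268, 0.122]
ee_rot: [3.141, 0.0, 1.571]
wrist_force: [-2.8, 0.5, 8.2]
width: 0.0358
finger_force: 31.2
```

Request:
servo_tool(
  plan=[
    [0, 0, 0.004, 0, 0, 0, 25],
    [0, 0, 0.008, 0, 0, 0, 25],
    [0, 0, 0.008, 0, 0, 0, 25],
  ],
)

```text
time: 19.65
tool_pos: [0.5177, -0.0269, 0.1214]
ee_rot: [3.141, 0.001, 1.571]
wrist_force: [-2.3, 0.9, 9.4]
width: 0.036
finger_force: 31.2
```

Request:
servo_tool(
  plan=[
    [0, 0, 0.004, 0, 0, 0, 25],
    [0, 0, 0.008, 0, 0, 0, 25],
    [0, 0, 0.008, 0, 0, 0, 25],
  ],
)

```text
time: 19.9
tool_pos: [0.5177, -0.0269, 0.1209]
ee_rot: [3.14, 0.001, 1.571]
wrist_force: [-2.4, 1.4, 11.0]
width: 0.0357
finger_force: 31.2
```

Request:
servo_tool(
  plan=[
    [0, 0, 0.004, 0, 0, 0, 25],
    [0, 0, 0.008, 0, 0, 0, 25],
    [0, 0, 0.012, 0, 0, 0, 25],
    [0, 0, 0.015, 0, 0, 0, 25],
    [0, 0, 0.015, 0, 0, 0, 25],
  ],
)

```text
time: 20.32
tool_pos: [0.5177, -0.0269, 0.1198]
ee_rot: [3.14, 0.001, 1.571]
wrist_force: [-3.3, 1.0, 12.0]
width: 0.0359
finger_force: 31.2
```

Request:
servo_tool(
  plan=[
    [0, 0, -0.007, 0, 0, 0, 25],
    [0, 0, -0.014, 0, 0, 0, 25],
    [0, 0, -0.02, 0, 0, 0, 25],
    [0, 0, -0.02, 0, 0, 0, 25],
    [0, 0, -0.02, 0, 0, 0, 25],
  ],
)

```text
time: 20.73
tool_pos: [0.5177, -0.0269, 0.1213]
ee_rot: [3.14, 0.001, 1.571]
wrist_force: [-2.6, 0.2, 9.5]
width: 0.0359
finger_force: 31.2
```

Request:
servo_tool(
  plan=[
    [0, 0, 0.007, 0, 0, 0, 25],
    [0, 0, 0.014, 0, 0, 0, 25],
    [0, 0, 0.02, 0, 0, 0, 25],
    [0, 0, 0.024, 0, 0, 0, 25],
    [0, 0, 0.028, 0, 0, 0, 25],
    [0, 0, 0.03, 0, 0, 0, 25],
    [0, 0, 0.03, 0, 0, 0, 25],
  ],
)

```text
time: 21.32
tool_pos: [0.5177, -0.0269, 0.1191]
ee_rot: [3.14, 0.001, 1.571]
wrist_force: [-3.7, 1.3, 13.3]
width: 0.0364
finger_force: 31.2
```

Request:
servo_tool(
  plan=[
    [0, 0, 0.004, 0, 0, 0, 25],
    [0, 0, 0.008, 0, 0, 0, 25],
    [0, 0, 0.01, 0, 0, 0, 25],
    [0, 0, 0.01, 0, 0, 0, 25],
  ],
)

```text
time: 21.65
tool_pos: [0.5177, -0.0269, 0.1183]
ee_rot: [3.14, 0.001, 1.571]
wrist_force: [-3.6, 0.8, 13.7]
width: 0.0359
finger_force: 31.2
```

Request:
servo_tool(
  plan=[
    [0, 0, -0.007, 0, 0, 0, 25],
    [0, 0, -0.014, 0, 0, 0, 25],
    [0, 0, -0.02, 0, 0, 0, 25],
    [0, 0, -0.02, 0, 0, 0, 25],
  ],
)

```text
time: 21.98
tool_pos: [0.5177, -0.0269, 0.1199]
ee_rot: [3.14, 0.001, 1.571]
wrist_force: [-4.0, 0.3, 12.1]
width: 0.036
finger_force: 31.2
```

Request:
servo_tool(
  plan=[
    [0, 0, -0.007, 0, 0, 0, 25],
    [0, 0, -0.014, 0, 0, 0, 25],
    [0, 0, -0.02, 0, 0, 0, 25],
    [0, 0, -0.02, 0, 0, 0, 25],
  ],
)

```text
time: 22.32
tool_pos: [0.5177, -0.0269, 0.1213]
ee_rot: [3.14, 0.001, 1.571]
wrist_force: [-3.6, 1.5, 10.2]
width: 0.0357
finger_force: 31.2
```

Request:
servo_tool(
  plan=[
    [0, 0, -0.005, 0, 0, 0, 25],
    [0, 0, -0.01, 0, 0, 0, 25],
    [0, 0, -0.01, 0, 0, 0, 25],
  ],
)

```text
time: 22.57
tool_pos: [0.5177, -0.0269, 0.1221]
ee_rot: [3.141, 0.0, 1.571]
wrist_force: [-2.2, 0.8, 9.6]
width: 0.0357
finger_force: 31.2
```

Request:
servo_tool(
  plan=[
    [0, 0, -0.005, 0, 0, 0, 25],
    [0, 0, -0.01, 0, 0, 0, 25],
    [0, 0, -0.01, 0, 0, 0, 25],
  ],
)

```text
time: 22.82
tool_pos: [0.5177, -0.0268, 0.1228]
ee_rot: [3.141, 0.0, 1.571]
wrist_force: [-1.7, 0.7, 7.8]
width: 0.036
finger_force: 31.2
```

Request:
servo_tool(
  plan=[
    [0, 0, -0.005, 0, 0, 0, 25],
    [0, 0, -0.01, 0, 0, 0, 25],
    [0, 0, -0.01, 0, 0, 0, 25],
  ],
)

```text
time: 23.07
tool_pos: [0.5176, -0.0268, 0.123]
ee_rot: [3.141, 0.0, 1.571]
wrist_force: [-0.4, 0.8, 6.3]
width: 0.0357
finger_force: 31.2
```

Request:
servo_tool(
  plan=[
    [0, 0, -0.005, 0, 0, 0, 25],
    [0, 0, -0.01, 0, 0, 0, 25],
    [0, 0, -0.01, 0, 0, 0, 25],
  ],
)

```text
time: 23.32
tool_pos: [0.5176, -0.0268, 0.1231]
ee_rot: [3.142, 0.0, 1.571]
wrist_force: [0.4, 0.5, 2.8]
width: 0.0359
finger_force: 31.2
```

Request:
servo_tool(
  plan=[
    [0, 0, -0.005, 0, 0, 0, 25],
    [0, 0, -0.01, 0, 0, 0, 25],
    [0, 0, -0.01, 0, 0, 0, 25],
  ],
)

```text
time: 23.57
tool_pos: [0.5175, -0.0268, 0.1234]
ee_rot: [-3.141, 0.0, 1.571]
wrist_force: [3.0, -1.4, -3.7]
width: 0.0358
finger_force: 31.2
```

The stack stopped rising at 0.123 and the force reversed sign, so the catches are holding. I'll take the load off and release.

Request:
servo_tool(
  plan=[
    [0, 0, 0.006, 0, 0, 0, 25],
    [0, 0, 0.006, 0, 0, 0, 25],
    [0, 0, 0.006, 0, 0, 0, 54],
    [0, 0, 0.006, 0, 0, 0, 54],
    [0, 0, 0.006, 0, 0, 0, 54],
    [0, 0, 0.006, 0, 0, 0, 54],
    [0, 0, 0.006, 0, 0, 0, 54],
    [0, 0, -0.2, 0, 0, 0, 54],
    [0, 0, -0.5, 0, 0, 0, 54],
    [0, 0, -0.8, 0, 0, 0, 54],
    [0, 0, -0.95, 0, 0, 0, 54],
    [0, 0, -0.95, 0, 0, 0, 54],
  ],
)

```text
time: 24.57
tool_pos: [0.5196, -0.027, 0.2248]
ee_rot: [3.132, 0.001, 1.571]
wrist_force: [-0.3, -0.1, 1.3]
width: 0.0539
finger_force: 0.0
```

```bash
python3 - <<'E'
from h import *
np.set_printoptions(precision=4,suppress=True)
print(robot.get_obs()['tool_pos'])
for n in ("side","scene"):
  snap(n,n+"9")
  for t in("washer_mid","sleeve_mid"):
    for q in robot.find_in(t,n)[:3]: print(n,t,q,hit(n,*q["extent"][:2],.113))
K=None
for n in ("side","scene"):
  p=cam(n);print(n,cv2.projectPoints(np.array([[.518,-.0268,z] for z in(.095,.107,.112,.1415)]),np.array(p["rvec"]),np.array(p["tvec"]),np.array(p["camera_matrix"]),None)[0].reshape(-1,2))
E
```

```text
[ 0.5196 -0.027   0.2248]
side washer_mid {'extent': [304.6, 259.6, 15.5, 10.1], 'conf': 0.42} [ 0.5102 -0.0498  0.113 ]
side sleeve_mid {'extent': [256.4, 211.1, 22.4, 28.5], 'conf': 0.52} [0.5056 0.2228 0.113 ]
side sleeve_mid {'extent': [302.8, 265.8, 15.2, 14.1], 'conf': 0.4} [ 0.4959 -0.0712  0.113 ]
scene sleeve_mid {'extent': [316.8, 240.5, 14.6, 13.4], 'conf': 0.67} [0.5475 0.0104 0.113 ]
side [[303.1402 261.2901]
 [303.2061 256.3997]
 [303.2338 254.346 ]
 [303.3997 242.0328]]
scene [[318.6825 232.9769]
 [318.8028 228.1955]
 [318.8535 226.1798]
 [319.1599 213.9959]]
```

```bash
python3 -c "
from bench import robot
print(robot.close_job())"
```

```text
the job is handed in; nothing more can be done
None
```

I put the long sleeve and the thick washer on the spindle, pressed them down gently (14 N at most on the wrist sensor), let go and handed the job in; a light upward pull showed the catches holding, but I don't have the judge's result.

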